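Stow the clip-on hook under the flap of the cutlery box

TASK

Lift the wooden flap of the two-tier cutlery box by its steel handle until it stands upright and stays there by itself. Then put the yellow clip that has a hook on its end (not the plain clip) into the lower tier that the flap was covering, and leave the flap standing open.

Things in the scene. Friction and masses are not known exactly. Their poses are not given: they have to be found in the camera images.
- clip_hook: Yellow plastic spring clip with a J-shaped hook on one end, rigid, 40 g, flat on the table, 20 mm high; a plain clip without hook and a steel S-hook lie near it. Origin: underside, middle of its grip section; x towards the hook, z up. Grip section: x -20 to +20 mm, parallel sides, 28 mm wide over y. The whole reaches x -41 to +78 mm, y -26 to +18 mm.
- lower_tier (a point): Centre of the inner floor of the bay under the flap of the fixed wooden two-tier box, 5 mm above the table. Axes: x from the handle side to the hinge, y along the hinge, z up. Bay: 140 mm in x, 155 in y; walls 5 mm thick, tops 57 mm above this floor. A fixed upper tray with teaspoons, 95 mm wide and no higher, lies on the +y side. Hinge line: along y at x +66, z +45 mm from this point.
- flap (a joint): Flap angle in rad: 0 flat over the lower tier, 1.57 upright, stop at 1.75; starts at 0 to 0.2. Wooden panel, 134 mm from hinge to free edge, 150 mm wide, 6 mm thick, 120 g; it swings up and over towards the hinge side. Stiff hinge: it stays at any angle where it is left; 2 to 3 N at the handle moves it.
- flap_handle (a point): Middle of the flap's handle: a round steel bar 10 mm thick, 60 mm long, parallel to the hinge, on two posts. With the flap flat it lies 115 mm from the hinge line towards the free edge and 40 mm above the hinge line (gap under the bar 32 mm). It moves and turns with the flap; its y axis runs along the bar.
Things that resemble listed ones, but are neither listed nor needed, are in the scene too. Leave any pink, purple or red look-alike of the clip_hook alone.

How it is judged:
On the way, in this order (a step that is already met when the one before it is completed fails the run):
1. the flap stands up (value of joint flap above 1.2 rad), for 0.2 s.
2. the clip with the hook lies in the lower tier (x of clip_hook in the frame of lower_tier between -0.06 and 0.06 m and y of clip_hook in the frame of lower_tier between -0.068 and 0.068 m and z of clip_hook in the frame of lower_tier below 0.03 m), for 0.2 s.
At the end, for the whole second after the job is handed in: The flap stands open at more than 1.2 rad (about 70 degrees), and the clip with the hook lies at rest inside the lower tier, its origin within 60 mm in x and 68 mm in y of the bay's centre and less than 30 mm above its floor (all of step 2 and value of joint flap above 1.2 rad and linear speed of clip_hook below 0.02 m/s); the robot touches nothing.
It also fails if it takes over 64 s, if anything falls off the work surface, if the arm or the gripper's body presses on something with over 40 N, if the wrist force passes 120 N, or if a joint passes its speed limit or range.

ROBOT

A 6-joint arm with a two-finger parallel gripper is mounted at the origin on the work surface. World frame = base frame: x ahead of the robot, y to its left, z up, the work surface at z = 0. Lengths are in m, angles in rad, forces in N, time in s.
With the tool pointing down it reaches from about 0.4 to 0.825 m from the base axis. Payload 7 kg.
Tool frame: the origin (TCP) lies between the finger pads; the fingertips stand arm.nose_length ahead of it and the grasp point (between the pads) is the TCP (arm.nose_length is the distance from the TCP to the fingertips, in m); x points along the fingers, z is the direction in which the jaws open and shut, and the axes are right-handed (so a half turn about x gives the same grasp; the last joint's range is limited). The gripper opens to 88 mm and grips with 3 to 60 N. Pads are 19 mm wide; open, the fingers measure 130 mm over their backs; the gripper's body (78 mm by 193 mm) begins 47 mm behind the grasp point.
Start: joints at [1.444, 0.359, 0.012, 0, -1.224, -0.288], TCP at [0.272, 0.618, 0.246] pointing down, gripper open.
Joint ranges: [-3.07, 3.07], [-1.43, 2.12], [-1.02, 1.25], [-3.03, 1.67], [-3.05, -0], [-3.03, 3.03]. Speed limits (rad/s): [2.39, 2.39, 3.01, 3.14, 3.14, 3.14].

INTERFACE

Orientations are given as [roll, pitch, yaw] about the fixed x, y, z axes, in that order (R = Rz(yaw) Ry(pitch) Rx(roll)).
In Python, from station import arm, viewer, spotter gives the robot as it stands.
- The arm moves only by the shell command python3 -m handwheel 'ROWS' [FORCE]. ROWS is a JSON object of lists of equal length, an entry for each row: "gripper": the gripper command: -1 is shut, 1 is fully open, values between are in proportion; "travel": the shift along the world's x, y, z each as a share of 500 mm, from -1 to 1, a list of three; "spin": the turn about the world's z as a share of 45 degrees, from -1 to 1. A call has 1 to 20 rows; each row is the pose to reach, as a shift and turn from the pose commanded when the call began; what a row does not reach only later rows make up. A row lasts 1/10 s, in which the tool goes at most 50 mm and 8.59 degrees, less where a joint would pass 70% of its speed; a pose out of reach is approached as far as the arm can. A call with a number of a shift or a turn outside -1 to 1 is refused whole. A call with a gripper value outside its range is refused whole. The fingers move at their own pace and stop on an object; FORCE is the grip in N (left out, the last holds). Time passes only in rows, so rows that repeat a pose let the fingers close. It gives the time, the measured TCP pose, the force and the opening at its end, in the units of the state.
- arm.get_state(): the state, without advancing time (a new reading comes with each control period).
- viewer.grab_frame(name): name is "side" or "top"; returns a dict with "pixels" (384x512x3 uint8, blue, green, red), "fx", "fy", "cx", "cy" (pixels), "k1" (the pictures are not rectified: a ray, as slopes to the right and down, at radius r is drawn at 1 + k1 r^2 times it, then the intrinsics apply), "eye" and "attitude" of the camera in the world. Camera axes: x right, y down, z forward; pixel columns grow to the right and rows downward; lengths in m; the calibration is good to about 2 mm. A picture is of the moment at which its call begins. There is no depth.
- arm.job_done(): hands the job in, once; it reports no verdict.
Trained networks look in the newest picture that a camera, given by its name, has taken for a name from the list of things; names that differ only in an ending like _2 or _b are one class to them, and where a whole thing is asked for, a point or a joint stands for the part that bears it (a point fixed in the world has none). Each returns a list of dicts, best first, with "conf" (0 to 1); they miss things now and then, are a little off and sometimes report something else, mostly with a low value. They report only what shows in the picture. A call takes as long as a camera call. They do not tell look-alikes from the thing itself.
- spotter.spot_in(camera, label): "rect" ([left, top, right, bottom] in pixels, round what is visible of it).
- spotter.tip_of(camera, label): "at" ([column, row] in pixels: a listed point, or the origin of a listed thing).
The state is a dict: "t": time; "q": joint angles; "qd": joint speeds; "joint_efforts": joint torques, N m; "eef_pos": TCP position; "ee_rot": TCP orientation; "force": force on the tool from outside, world axes, zero at the start; "moment": the same for the moment, N m; "width": finger opening in m.
Only numpy, scipy, OpenCV 4.12 (cv2) and the standard library are available. Lean on these libraries where they do the work, as an engineer would, in place of code of your own. Each camera call takes 0.05 s, during which the arm holds its last target.

## Working session

There is one attempt and no reset: what is moved stays moved. The work goes in short steps, Python scripts to look and compute and a shell command to move; the robot and the scene stay as the last step left them, time stands still between calls to the robot, and variables do not carry over. Pictures are saved under pics/ and viewed, and the job is handed in when it is done.

```bash
ls; mkdir -p pics
python3 - <<'E'
from station import arm, viewer, spotter
import cv2
s=arm.get_state(); print(s); print(arm.nose_length)
for c in("side","top"):
    f=viewer.grab_frame(c); cv2.imwrite(f"pics/{c}0.png",f["pixels"]); print({k:v for k,v in f.items() if k!="pixels"})
    for l in("clip_hook","flap_handle","flap"):
        try: print(c,l,spotter.spot_in(c,l),spotter.tip_of(c,l))
        except Exception as e: print(l,e)
    print(spotter.tip_of(c,"lower_tier"))
E
```

```text
pics
{'t': 0.0, 'q': array([ 1.44409465e+00,  3.59374837e-01,  1.10682210e-02, -3.40176439e-04,
       -1.22410235e+00, -2.88108668e-01]), 'qd': array([-0.00095055, -0.00053825, -0.00013568,  0.00181288,  0.00086202,
        0.0001116 ]), 'joint_efforts': array([ 4.60474203e-04, -5.82712519e+01,  2.93043101e+01,  6.99726105e+00,
        6.83893843e-03, -1.48835288e-04]), 'eef_pos': array([0.27187213, 0.61733055, 0.24463633]), 'ee_rot': array([ 0.09237285,  1.56915227, -1.89334966]), 'force': array([-0.59375409, -0.47099039, -0.13400574]), 'moment': array([ 0.04665946, -0.0299579 ,  0.0338637 ]), 'width': 0.08762679288052944}
0.019
{'fx': 385.2720532079582, 'fy': 385.2720532079582, 'cx': 252.79853676291492, 'cy': 191.44714049984813, 'k1': -0.014889922720077378, 'eye': array([ 0.13004025, -0.66735822,  0.65730189]), 'attitude': array([-2.29671644, -0.01671899, -0.55898962])}
side clip_hook [{'rect': [298.7, 191.7, 344.3, 220.1], 'conf': 0.92}, {'rect': [359.9, 276.2, 419.7, 317.4], 'conf': 0.86}, {'rect': [147.6, 181.9, 192.5, 204.3], 'conf': 0.8}, {'rect': [253.5, 188.7, 266.2, 223.4]
[... 619 characters left out ...]
': array([-3.00042944e+00,  7.73600185e-04, -1.55046434e+00])}
top clip_hook [{'rect': [178.6, 218.3, 191.1, 268.3], 'conf': 0.88}, {'rect': [269.4, 104.9, 282.9, 147.7], 'conf': 0.85}, {'rect': [357.2, 134.8, 402.2, 167.1], 'conf': 0.85}, {'rect': [259.2, 235.1, 288.7, 280.0], 'conf': 0.79}, {'rect': [221.6, 167.3, 262.7, 192.3], 'conf': 0.56}] [{'at': [188.1, 232.6], 'conf': 0.97}, {'at': [275.3, 250.4], 'conf': 0.89}, {'at': [238.7, 175.3], 'conf': 0.87}, {'at': [277.8, 133.8], 'conf': 0.71}, {'at': [373.9, 150.8], 'conf': 0.55}]
top flap_handle [{'rect': [134.8, 126.0, 198.2, 188.9], 'conf': 0.9}] []
flap it knows: clip_hook, flap_handle, lower_tier
[{'at': [163.8, 166.9], 'conf': 0.42}]
```

View pics/side0.png

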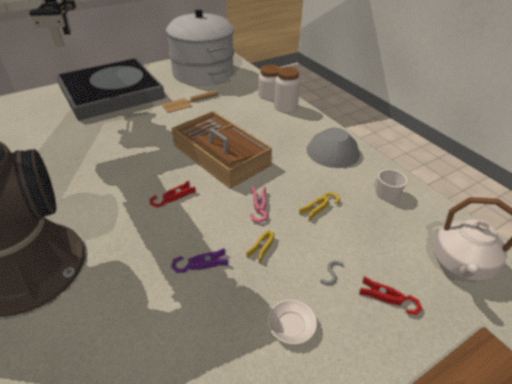

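View pics/top0.png

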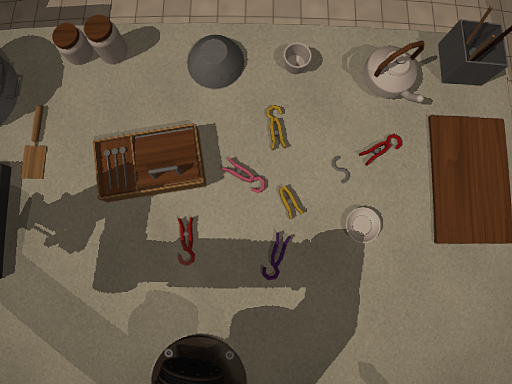

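Run:
```python
import cv2,numpy as np
s=cv2.imread("pics/side0.png");t=cv2.imread("pics/top0.png")
a=cv2.resize(s[110:250,130:350],(770,490),interpolation=3)
cv2.imwrite("pics/side0c.png",a)
cv2.imwrite("pics/top0c.png",cv2.resize(t[95:290,120:300],(540,585),interpolation=3))
```

```text
(no output)
```

View pics/side0c.png

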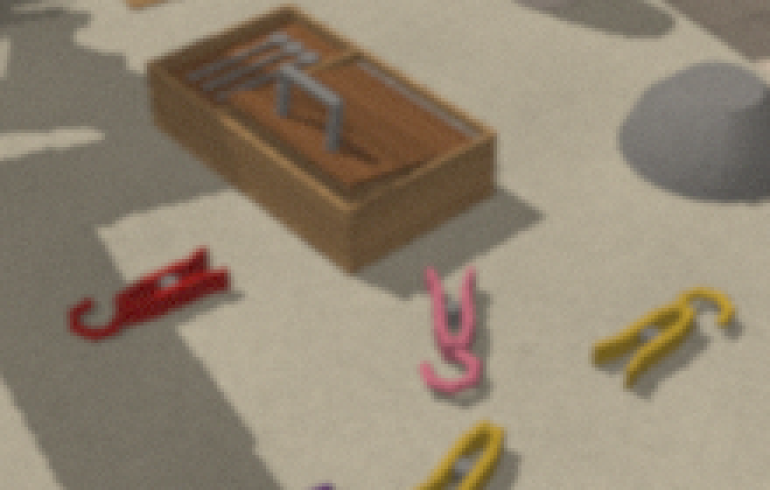

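View pics/top0c.png

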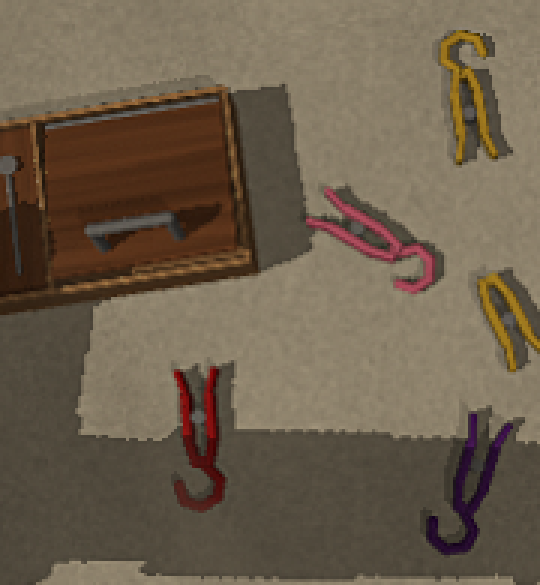

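```bash
cat > h.py <<'E'
import numpy as np, cv2
from scipy.spatial.transform import Rotation as Ro
C={'side':dict(f=385.2720532079582,cx=252.79853676291492,cy=191.44714049984813,k1=-0.014889922720077378,eye=np.array([0.13004025,-0.66735822,0.65730189]),att=[-2.29671644,-0.01671899,-0.55898962]),
'top':dict(f=384.1267851233556,cx=250.79239580597297,cy=190.88696463770947,k1=-0.1254386214153907,eye=np.array([0.33885156,-0.12140546,0.96645172]),att=[-3.00042944e+00,7.73600185e-04,-1.55046434e+00])}
for c in C.values(): c['R']=Ro.from_euler('xyz',c['att']).as_matrix(); c['K']=np.array([[c['f'],0,c['cx']],[0,c['f'],c['cy']],[0,0,1.]]); c['D']=np.array([c['k1'],0,0,0.])
def ray(c,p):
    c=C[c]; u=cv2.undistortPoints(np.array([[p]],float),c['K'],c['D'])[0,0]
    d=c['R']@np.array([u[0],u[1],1.]); return c['eye'],d/np.linalg.norm(d)
def onz(c,p,z):
    e,d=ray(c,p); return e+d*(z-e[2])/d[2]
def tri(ps,pt):
    A=np.zeros((3,3));b=np.zeros(3);rs=[ray('side',ps),ray('top',pt)]
    for e,d in rs:
        M=np.eye(3)-np.outer(d,d);A+=M;b+=M@e
    x=np.linalg.solve(A,b); return x.round(4),[round(float(np.linalg.norm((np.eye(3)-np.outer(d,d))@(x-e))),4) for e,d in rs]
def proj(c,P):
    c=C[c]; r=c['R'].T; return cv2.projectPoints(np.atleast_2d(P).astype(float),cv2.Rodrigues(r)[0],-r@c['eye'],c['K'],c['D'])[0][:,0]
E
python3 - <<'E'
from h import *
np.set_printoptions(suppress=True,precision=4)
print('clip',tri((313.9,211.3),(277.8,133.8)))
print('clip z.01',onz('side',(313.9,211.3),.0),onz('top',(277.8,133.8),.0))
print('bar L',tri((210.6,130),(149.3,171.7)));print('bar R',tri((227.1,138.6),(177.3,166.7)))
for n,s,t in[('nr',(230,168.6),(204.3,184.3)),('fr',(271.4,148.6),(196,125))]: print(n,onz('side',s,.062),onz('top',t,.062),tri(s,t))
for s in[(172.9,128.6),(213.4,112.3)]: print(onz('side',s,.062))
print('tier',onz('side',(229.2,161.2),.05),onz('top',(163.8,166.9),.05))
E
```

```text
clip (array([ 0.6253, -0.1838, -0.0011]), [0.003, 0.003])
clip z.01 [ 0.6213 -0.1838  0.    ] [ 0.6277 -0.1852  0.    ]
bar L (array([0.5007, 0.1159, 0.1067]), [0.0001, 0.0001])
bar R (array([0.5126, 0.0498, 0.1138]), [0.0005, 0.0005])
nr [ 0.491  -0.0021  0.062 ] [ 0.481  -0.0067  0.062 ] (array([ 0.4831, -0.0091,  0.0693]), [0.0036, 0.0036])
fr [0.628  0.0164 0.062 ] [0.6279 0.0197 0.062 ] (array([0.6295, 0.0198, 0.0592]), [0.0008, 0.0008])
[0.4422 0.2404 0.062 ]
[0.5832 0.2628 0.062 ]
tier [0.5118 0.0395 0.05  ] [0.5241 0.0962 0.05  ]
```

```bash
cat > fit.py <<'E'
from h import *
from scipy.optimize import least_squares
def Rz(a): return np.array([[np.cos(a),-np.sin(a),0],[np.sin(a),np.cos(a),0],[0,0,1]])
def T(p,l): return Rz(p[2])@np.array(l)+np.array([p[0],p[1],.005])
def bar(a,y): # hinge x .066 z .045
    return [.066-.115*np.cos(a)+.040*np.sin(a), y, .045+.115*np.sin(a)+.040*np.cos(a)]
E
python3 - <<'E'
from fit import *
np.set_printoptions(suppress=True,precision=4)
obs=[('side',(230,168.6),lambda p:[-.075,-.0825,.057]),('top',(204.3,184.3),lambda p:[-.075,-.0825,.057]),
('side',(271.4,148.6),lambda p:[.075,-.0825,.057]),('top',(196,125),lambda p:[.075,-.0825,.057]),
('side',(210.6,130),lambda p:bar(p[3],.03)),('top',(149.3,171.7),lambda p:bar(p[3],.03)),
('side',(227.1,138.6),lambda p:bar(p[3],-.03)),('top',(177.3,166.7),lambda p:bar(p[3],-.03))]
def r(p): return np.concatenate([proj(c,T(p,l(p)))[0]-np.array(o) for c,o,l in obs])
s=least_squares(r,[.55,.07,.18,.15]);p=s.x
print(p);print(r(p).reshape(-1,2).round(1))
print('bar',T(p,bar(p[3],0)),'yaw deg',np.degrees(p[2]))
for a in (0,p[3],.5,1,1.3,1.57): print(a,T(p,bar(a,0)))
E
```

```text
[0.5427 0.0878 0.1785 0.2121]
[[-1.7  2. ]
 [ 0.  -1.1]
 [ 0.3 -1. ]
 [-0.  -1.3]
 [ 0.6 -1.1]
 [ 1.5 -0.2]
 [-1.2  0.1]
 [-0.7  0.7]]
bar [0.5053 0.081  0.1133] yaw deg 10.226008367083159
0 [0.4945 0.0791 0.09  ]
0.21209088545472102 [0.5053 0.081  0.1133]
0.5 [0.5272 0.085  0.1402]
1 [0.5797 0.0944 0.1684]
1.3 [0.6154 0.1009 0.1715]
1.57 [0.647  0.1066 0.165 ]
```

Run:
```python
from fit import *
t=cv2.imread("pics/top0.png");s=cv2.imread("pics/side0.png")
a=cv2.resize(t[98:156,255:300],None,fx=9,fy=9,interpolation=cv2.INTER_CUBIC)
b=cv2.resize(s[184:226,294:350],None,fx=6.5,fy=6.5,interpolation=cv2.INTER_CUBIC)
o=np.zeros((max(a.shape[0],b.shape[0]),a.shape[1]+b.shape[1],3),np.uint8)
o[:a.shape[0],:a.shape[1]]=a;o[:b.shape[0],a.shape[1]:]=b
cv2.imwrite("pics/clipc.png",o);print(o.shape)
# rectified mask at z=.02 of top
hsv=cv2.cvtColor(t,cv2.COLOR_BGR2HSV);m=cv2.inRange(hsv,(15,120,70),(35,255,255))
ys,xs=np.nonzero(m[95:156,255:300]);ps=np.array([onz('top',(x+255,y+95),.015)[:2] for x,y in zip(xs,ys)])
print(len(ps),ps.min(0),ps.max(0))
# display rectified
W=np.zeros((520,400,3),np.uint8)
g=[];
X,Y=np.meshgrid(np.arange(400),np.arange(520))
P=np.stack([.72-Y/3000,-.12-X/3000,np.full(X.shape,.018)],-1).reshape(-1,3)
q=proj('top',P).reshape(520,400,2).astype(np.float32)
W=cv2.remap(t,q[...,0],q[...,1],cv2.INTER_CUBIC)
for i in range(0,520,60): cv2.putText(W,f"{.72-i/3000:.2f}",(0,i+5),0,.35,(255,255,255));cv2.line(W,(0,i),(400,i),(90,90,90))
for i in range(0,400,60): cv2.putText(W,f"{-.12-i/3000:.2f}",(i,515),0,.35,(255,255,255));cv2.line(W,(i,0),(i,520),(90,90,90))
cv2.imwrite("pics/cliprect.png",W)
R=None
from station import arm
st=arm.get_state();M=Ro.from_euler('xyz',st['ee_rot']).as_matrix();print(M.round(3)); print('toolz ang',np.degrees(np.arctan2(M[1,2],M[0,2])))
```

```text
(522, 769, 3)
325 [ 0.58280055 -0.20281294] [ 0.70092552 -0.15316317]
[[ 0.     0.915 -0.403]
 [ 0.    -0.403 -0.915]
 [-1.    -0.    -0.   ]]
toolz ang -113.76765163234543
```

View pics/clipc.png

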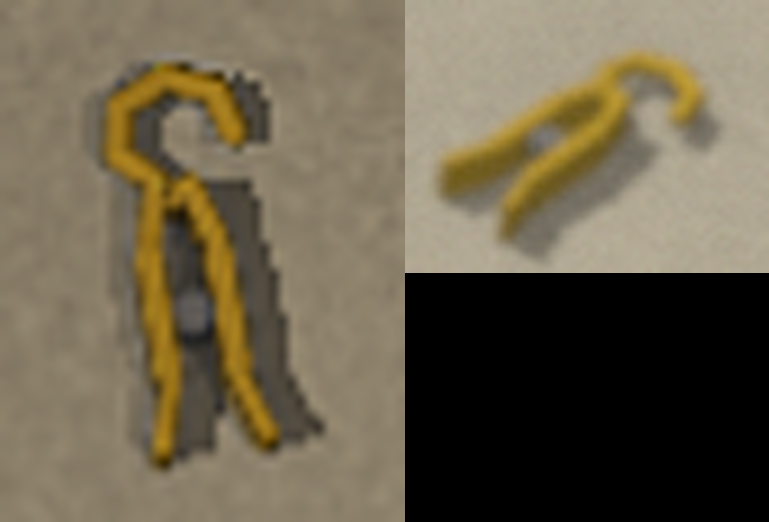

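View pics/cliprect.png

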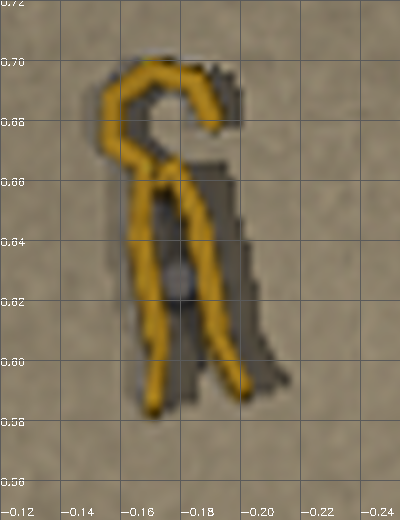

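Candidates for the hooked clip, in top-view pixels:
- yellow with a J-hook at (277,127)
- yellow plain at (290,201)
- pink at (243,174)
- red at (187,240) and (380,150)
- purple at (277,257)
- steel S-hook at (341,168)

My choice is (277,127), which is side (314,207). The crop shows yellow with a J-hook at its upper end. The triangulated origin is about (0.6245, -0.180) with yaw about 10.5°. The box bay centre is (0.543, 0.088) with yaw 10.2°, and the flap is at about 0.2 rad with the bar at (0.505, 0.081, 0.113).

```bash
python3 -m handwheel '{"gripper":[0.2,0.2,0.2,0.2,0.2,0.2,0.2,0.2,0.2,0.2,0.2,0.2,0.2,0.2,0.2,0.2],"travel":[[0.05,-0.1,0],[0.09,-0.2,0],[0.14,-0.3,0],[0.18,-0.4,0],[0.23,-0.5,0],[0.28,-0.6,0],[0.32,-0.7,0],[0.37,-0.8,0],[0.42,-0.9,0],[0.466,-1,0],[0.466,-1,0],[0.466,-1,0],[0.466,-1,0],[0.466,-1,0],[0.466,-1,0],[0.466,-1,0]],"spin":[-0.1,-0.2,-0.3,-0.4,-0.5,-0.6,-0.7,-0.8,-0.9,-1,-1,-1,-1,-1,-1,-1]}'
```

```text
t: 2.3
eef_pos: [0.5047, 0.1189, 0.2456]
ee_rot: [-2.671, 1.571, 0.843]
force: [-0.6, -0.8, -0.0]
width: 0.0524
```

```bash
python3 -m handwheel '{"gripper":[0.2,0.2,0.2,0.2,0.2],"travel":[[0,-0.04,-0.04],[0,-0.075,-0.09],[0,-0.075,-0.12],[0,-0.075,-0.12],[0,-0.075,-0.12]],"spin":[-0.1,-0.244,-0.244,-0.244,-0.244]}'
python3 - <<'E'
from fit import *
from station import arm,viewer
st=arm.get_state();M=Ro.from_euler('xyz',st['ee_rot']).as_matrix();print(st['eef_pos'],'toolz ang',np.degrees(np.arctan2(M[1,2],M[0,2])),M[:,0])
s=viewer.grab_frame('side')['pixels'];t=viewer.grab_frame('top')['pixels']
p=(.5427,.0878,.1785)
for im,c in((s,'side'),(t,'top')):
    for y in(-.03,.03):
        q=proj(c,T(p,bar(.212,y)))[0];print(c,q);
o=np.hstack([cv2.resize(s[80:200,150:300],(750//2,300)),cv2.resize(t[80:220,100:270],(364,300))])
cv2.imwrite('pics/a1.png',cv2.resize(o,None,fx=1,fy=1))
E
```

```text
t: 2.8
eef_pos: [0.5052, 0.0809, 0.186]
ee_rot: [1.928, 1.57, -1.033]
force: [0.4, 0.0, 0.5]
width: 0.0525
[0.50523759 0.08092593 0.18603188] toolz ang -169.64273429298441 [ 1.93482835e-04 -3.24288388e-04 -9.99999929e-01]
side [225.84815604 138.68576065]
side [211.20284467 128.87928242]
top [176.6274515  167.39300766]
top [150.81882837 171.55311183]
```

View pics/a1.png

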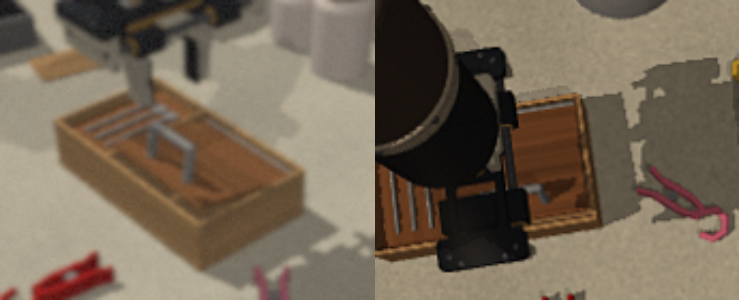

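```bash
python3 -c "
from fit import *
print(proj('side',[.505,.081,.167]))
a=np.radians(10.2)
for d in(-.036,.036): print(proj('side',[.505+d*np.cos(a),.081+d*np.sin(a),.167]))
"
```

```text
[[217.38671852 115.27585137]]
[[205.64575612 120.28550751]]
[[228.68196372 110.45919673]]
```

The view shows the two fingertips at side (207,122) and (226,112), where the projection puts them, straddling the bar. I'll go down and grip.

```bash
python3 -m handwheel '{"gripper":[0.2,0.2,0.2,0.2,-1,-1,-1,-1,-1,-1,-1],"travel":[[0,0,-0.06],[0,0,-0.11],[0,0,-0.138],[0,0,-0.138],[0,0,-0.138],[0,0,-0.138],[0,0,-0.138],[0,0,-0.138],[0,0,-0.138],[0,0,-0.138],[0,0,-0.138]],"spin":[0,0,0,0,0,0,0,0,0,0,0]}' 15
```

```text
t: 4.0
eef_pos: [0.5071, 0.0808, 0.1171]
ee_rot: [-3.072, 1.567, 0.25]
force: [7.8, -1.5, -3.8]
width: 0.0094
```

```bash
python3 -c "
from fit import *
p=(.5427,.0878,.1785)
for a in np.arange(.3,1.75,.1): print(round(a,2),((T(p,bar(a,0))-np.array([.5052,.081,.1133]))/.5).round(3))
"
```

```text
0.3 [0.012 0.002 0.018]
0.4 [0.027 0.005 0.037]
0.5 [0.044 0.008 0.054]
0.6 [0.063 0.011 0.069]
0.7 [0.083 0.015 0.083]
0.8 [0.104 0.019 0.094]
0.9 [0.126 0.023 0.103]
1.0 [0.149 0.027 0.11 ]
1.1 [0.172 0.031 0.115]
1.2 [0.196 0.035 0.117]
1.3 [0.22  0.04  0.116]
1.4 [0.244 0.044 0.114]
1.5 [0.267 0.048 0.108]
1.6 [0.29  0.052 0.101]
1.7 [0.312 0.056 0.091]
```

```bash
python3 -m handwheel '{"gripper":[-1,-1,-1,-1,-1,-1,-1,-1],"travel":[[0.006,0.001,0.009],[0.012,0.002,0.018],[0.02,0.004,0.028],[0.027,0.005,0.037],[0.036,0.006,0.045],[0.044,0.008,0.054],[0.053,0.01,0.062],[0.063,0.011,0.069]],"spin":[0,0,0,0,0,0,0,0]}'
```

```text
t: 4.8
eef_pos: [0.5349, 0.0855, 0.1515]
ee_rot: [-0.007, 1.567, -2.97]
force: [-12.9, 5.2, 9.7]
width: 0.0098
```

```bash
python3 -m handwheel '{"gripper":[-1,-1,-1,-1,-1,-1,-1,-1],"travel":[[0.01,0.002,0.007],[0.02,0.004,0.014],[0.031,0.006,0.02],[0.041,0.008,0.025],[0.052,0.01,0.03],[0.063,0.012,0.034],[0.075,0.014,0.038],[0.086,0.016,0.041]],"spin":[0,0,0,0,0,0,0,0]}'
python3 - <<'E'
from fit import *
from station import arm,viewer
s=viewer.grab_frame('side')['pixels'];cv2.imwrite('pics/a2.png',cv2.resize(s[60:200,130:310],(720,560)))
E
```

```text
t: 5.6
eef_pos: [0.5799, 0.0936, 0.1735]
ee_rot: [2.663, 1.57, -0.299]
force: [-4.5, 0.7, 7.2]
width: 0.0093
```

View pics/a2.png

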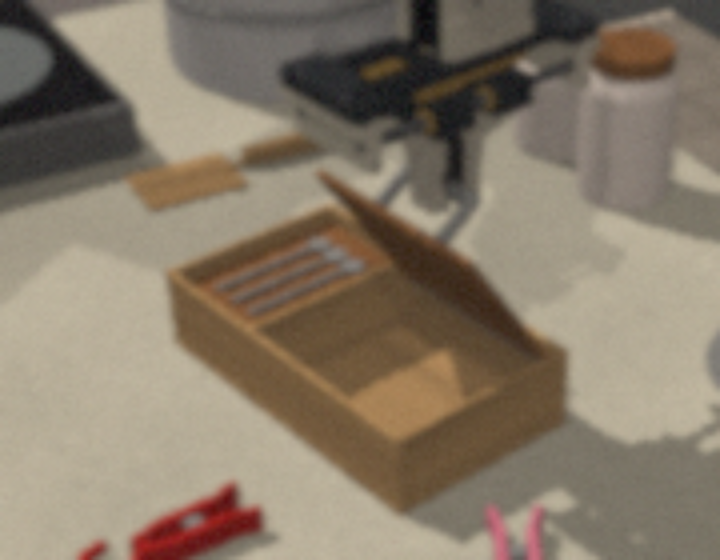

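The flap is up at about 1 rad and following the gripper, with the bar still between the fingers at crop (430,190). I'll continue.

```bash
python3 -m handwheel '{"gripper":[-1,-1,-1,-1,-1,-1,-1,-1,-1,-1,-1,-1,-1,-1,-1],"travel":[[0.011,0.002,0.003],[0.023,0.004,0.005],[0.035,0.006,0.006],[0.047,0.008,0.007],[0.059,0.01,0.007],[0.071,0.013,0.006],[0.083,0.015,0.005],[0.095,0.017,0.004],[0.106,0.019,0.001],[0.118,0.021,-0.002],[0.13,0.023,-0.005],[0.141,0.025,-0.009],[0.152,0.027,-0.014],[0.154,0.027,-0.015],[0.154,0.027,-0.015]],"spin":[0,0,0,0,0,0,0,0,0,0,0,0,0,0,0]}'
python3 - <<'E'
from fit import *
from station import arm,viewer
s=viewer.grab_frame('side')['pixels'];cv2.imwrite('pics/a3.png',cv2.resize(s[60:200,130:310],(720,560)))
E
```

```text
t: 7.15
eef_pos: [0.6582, 0.1078, 0.1647]
ee_rot: [-3.057, 1.568, 0.264]
force: [1.7, 2.4, 4.2]
width: 0.0094
```

View pics/a3.png

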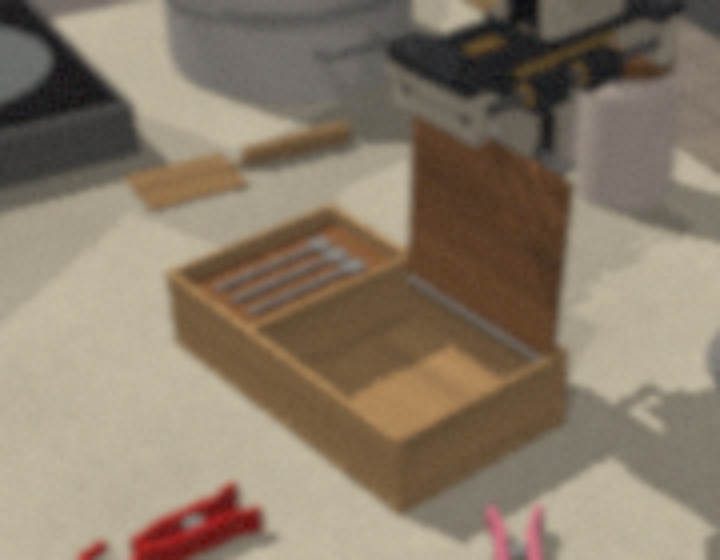

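The flap is upright. I'll release the bar with a small opening and go straight up.

```bash
python3 -m handwheel '{"gripper":[-0.55,-0.55,-0.55,-0.55,-0.55,-0.55,-0.55,-0.55,-0.55,-0.55,-0.55],"travel":[[0,0,0],[0,0,0],[0,0,0],[0,0,0.03],[0,0,0.08],[0,0,0.15],[0,0,0.22],[0,0,0.25],[0,0,0.25],[0,0,0.25],[0,0,0.25]],"spin":[0,0,0,0,0,0,0,0,0,0,0]}'
python3 - <<'E'
from fit import *
from station import arm,viewer
s=viewer.grab_frame('side')['pixels'];t=viewer.grab_frame('top')['pixels'];cv2.imwrite('pics/a4.png',s);cv2.imwrite('pics/a4t.png',t)
st=arm.get_state();print(st['eef_pos'],st['q'],st['width'])
E
```

```text
t: 8.3
eef_pos: [0.6558, 0.107, 0.2875]
ee_rot: [0.116, 1.568, -2.846]
force: [0.1, 0.8, -0.2]
width: 0.0198
[0.65602676 0.10702984 0.28761021] [ 4.54315526e-01  3.21819267e-01  5.36838992e-02 -2.23076035e-04
 -1.30504023e+00 -2.75366803e-01] 0.019956667238226908
```

View pics/a4.png

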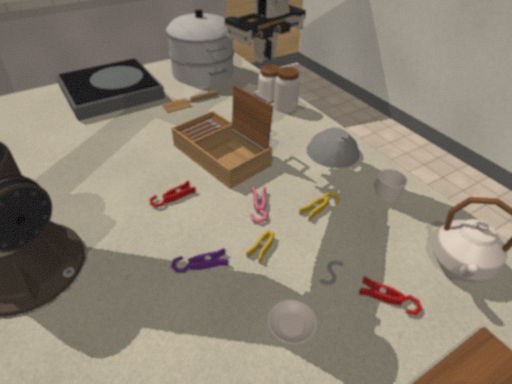

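The flap stands by itself, at side (252,115). Next is the clip.

```bash
python3 -m handwheel '{"gripper":[0.36,0.36,0.36,0.36,0.36,0.36,0.36,0.36,0.36,0.36],"travel":[[-0.01,-0.08,0],[-0.02,-0.17,0],[-0.03,-0.26,0],[-0.04,-0.35,0],[-0.05,-0.44,0],[-0.06,-0.53,0],[-0.063,-0.574,0],[-0.063,-0.574,0],[-0.063,-0.574,0],[-0.063,-0.574,0]],"spin":[0.12,0.26,0.4,0.54,0.68,0.82,0.96,1,1,1]}'
python3 -m handwheel '{"gripper":[0.36,0.36,0.36,0.36,0.36,0.36,0.36,0.36,0.36,0.36],"travel":[[0,0,-0.05],[0,0,-0.1],[0,0,-0.17],[0,0,-0.24],[0,0,-0.31],[0,0,-0.36],[0,0,-0.36],[0,0,-0.36],[0,0,-0.36],[0,0,-0.36]],"spin":[0.15,0.3,0.45,0.6,0.75,0.9,1,1,1,1]}'
python3 - <<'E'
from fit import *
from station import arm,viewer
st=arm.get_state();M=Ro.from_euler('xyz',st['ee_rot']).as_matrix();print(st['eef_pos'],'toolz ang',np.degrees(np.arctan2(M[1,2],M[0,2])),M[:,0])
s=viewer.grab_frame('side')['pixels'];t=viewer.grab_frame('top')['pixels']
o=np.hstack([cv2.resize(s[100:260,220:380],(390,390)),cv2.resize(t[60:220,200:360],(390,390))])
cv2.imwrite('pics/a5.png',o)
a=np.radians(-79.6)
for d in(-.04,.04): print(proj('side',[.6245+d*np.cos(a),-.18+d*np.sin(a),st['eef_pos'][2]-.019]))
E
```

```text
t: 9.4
eef_pos: [0.6249, -0.1796, 0.2884]
ee_rot: [-1.023, 1.57, 3.082]
force: [0.6, -0.1, 0.1]
width: 0.0596
t: 10.4
eef_pos: [0.6256, -0.1794, 0.1099]
ee_rot: [1.326, 1.569, -0.067]
force: [-0.1, 0.6, 0.8]
width: 0.0598
[ 0.62564895 -0.17944219  0.10988341] toolz ang -79.83450583711617 [ 1.44805608e-03 -9.74480700e-05 -9.99998947e-01]
[[305.70360122 173.25994354]]
[[332.49241223 190.17533959]]
```

View pics/a5.png

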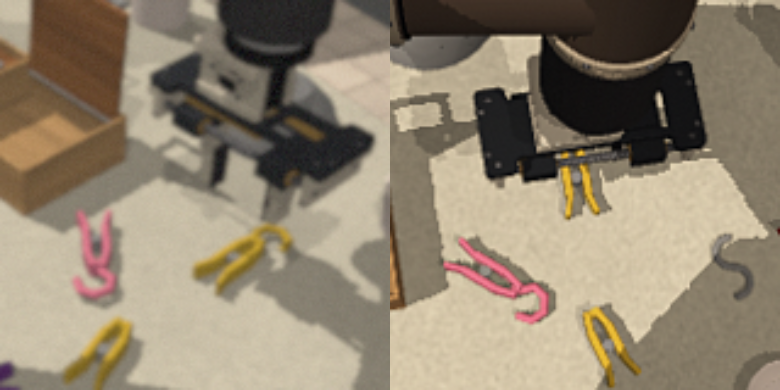

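The gripper sits over the hooked clip, with the fingertips on either side of it in both views. I'll go down and grip.

```bash
python3 -m handwheel '{"gripper":[0.36,0.36,0.36,0.36,0.36,-1,-1,-1,-1,-1,-1,-1],"travel":[[0,0,-0.06],[0,0,-0.12],[0,0,-0.16],[0,0,-0.172],[0,0,-0.172],[0,0,-0.172],[0,0,-0.172],[0,0,-0.172],[0,0,-0.172],[0,0,-0.172],[0,0,-0.172],[0,0,-0.172]],"spin":[0,0,0,0,0,0,0,0,0,0,0,0]}' 25
python3 -m handwheel '{"gripper":[-1,-1,-1,-1,-1,-1,-1],"travel":[[0,0,0.04],[0,0,0.1],[0,0,0.18],[0,0,0.26],[0,0,0.32],[0,0,0.32],[0,0,0.32]],"spin":[0,0,0,0,0,0,0]}'
python3 - <<'E'
from fit import *
from station import arm,viewer
s=viewer.grab_frame('side')['pixels'];t=viewer.grab_frame('top')['pixels']
o=np.hstack([cv2.resize(s[60:260,200:400],(390,390)),cv2.resize(t[60:220,200:360],(390,390))])
cv2.imwrite('pics/a6.png',o);print(arm.get_state()['eef_pos'])
E
```

```text
t: 11.7
eef_pos: [0.6253, -0.1798, 0.0236]
ee_rot: [1.154, 1.57, -0.237]
force: [-1.7, 0.4, 6.0]
width: 0.0279
t: 12.4
eef_pos: [0.6251, -0.1796, 0.1835]
ee_rot: [1.747, 1.569, 0.355]
force: [0.0, -0.5, -1.7]
width: 0.028
[ 0.62421961 -0.17962019  0.18166726]
```

View pics/a6.png

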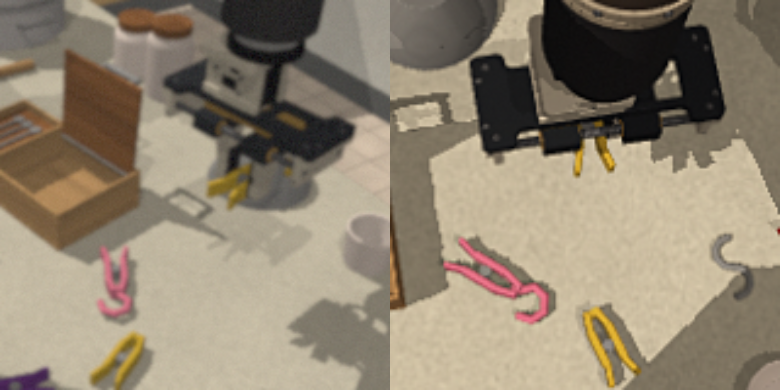

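The clip is held: width 28 mm, and it left the table in both views. I'll carry it over the bay, x first.

```bash
python3 -m handwheel '{"gripper":[-1,-1,-1,-1,-1,-1,-1,-1,-1,-1,-1,-1,-1,-1],"travel":[[-0.08,0,0.03],[-0.16,0.03,0.06],[-0.21,0.1,0.06],[-0.21,0.18,0.06],[-0.21,0.26,0.06],[-0.21,0.34,0.06],[-0.21,0.42,0.06],[-0.21,0.49,0.06],[-0.21,0.535,0.06],[-0.21,0.535,0.06],[-0.21,0.535,0],[-0.21,0.535,-0.05],[-0.21,0.535,-0.1],[-0.21,0.535,-0.1]],"spin":[0,0,0,0,0,0,0,0,0,0,0,0,0,0]}'
python3 - <<'E'
from fit import *
from station import arm,viewer
s=viewer.grab_frame('side')['pixels'];t=viewer.grab_frame('top')['pixels']
o=np.hstack([cv2.resize(s[60:200,150:310],(448,392)),cv2.resize(t[90:220,100:230],(350,392))])
cv2.imwrite('pics/a7.png',o)
st=arm.get_state();M=Ro.from_euler('xyz',st['ee_rot']).as_matrix();e=st['eef_pos'];print(e,'toolz ang',np.degrees(np.arctan2(M[1,2],M[0,2])),'local',Rz(-.1785)@(e-[.5427,.0878,.005]))
E
```

```text
t: 13.9
eef_pos: [0.5173, 0.086, 0.129]
ee_rot: [-1.318, 1.563, -2.711]
force: [-0.2, -1.4, -0.8]
width: 0.0276
[0.51981358 0.08706472 0.13266446] toolz ang -79.7542855954926 local [-0.02265333  0.00333997  0.12766446]
```

View pics/a7.png

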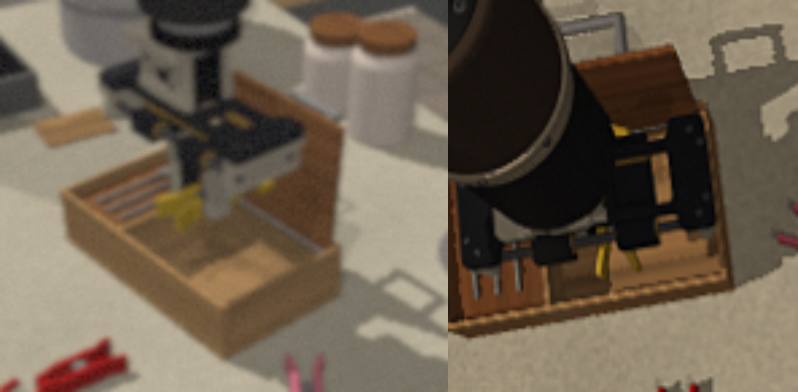

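The clip is over the bay at local (-0.023, 0.003), and the body is clear of the flap. I'll lower it.

```bash
python3 -m handwheel '{"gripper":[-1,-1,-1,-1,-1,-1,-1,-1,-1],"travel":[[0,0,-0.03],[0,0,-0.06],[0,0,-0.09],[0,0,-0.12],[0,0,-0.15],[0,0,-0.18],[0,0,-0.195],[0,0,-0.2],[0,0,-0.2]],"spin":[0,0,0,0,0,0,0,0,0]}'
```

```text
t: 14.9
eef_pos: [0.5205, 0.0878, 0.0336]
ee_rot: [1.674, 1.57, 0.283]
force: [0.1, -0.7, 0.2]
width: 0.0279
```

```bash
python3 -m handwheel '{"gripper":[-1,-1,0,0,0,0,0,0,0,0,0,0,0,0,0],"travel":[[0,0,-0.006],[0,0,-0.006],[0,0,-0.006],[0,0,-0.006],[0,0,-0.006],[0,0,-0.006],[0,0,0.02],[0,0,0.06],[0,0,0.12],[0,0,0.18],[0,0,0.26],[0,0,0.34],[0,0,0.4],[0,0,0.4],[0,0,0.4]],"spin":[0,0,0,0,0,0,0,0,0,0,0,0,0,0,0]}'
python3 -m handwheel '{"gripper":[0,0,0,0,0,0,0,0,0],"travel":[[0,-0.08,0],[0,-0.16,0],[0,-0.24,0],[0,-0.32,0],[0,-0.4,0],[0,-0.5,0],[0,-0.6,0],[0,-0.6,0],[0,-0.6,0]],"spin":[0,0,0,0,0,0,0,0,0]}'
python3 - <<'E'
from fit import *
from station import arm,viewer,spotter
s=viewer.grab_frame('side')['pixels'];t=viewer.grab_frame('top')['pixels']
o=np.hstack([cv2.resize(s[60:200,150:310],(448,392)),cv2.resize(t[90:220,100:230],(350,392))])
cv2.imwrite('pics/a8.png',o)
print(spotter.tip_of('top','clip_hook')); print(spotter.tip_of('side','clip_hook'))
for d in spotter.tip_of('top','clip_hook'):
    e=onz('top',d['at'],.007); l=Rz(-.1785)@(e-[.5427,.0878,.005]); print(d['at'],l)
E
```

```text
t: 16.4
eef_pos: [0.52, 0.0879, 0.2336]
ee_rot: [2.123, 1.569, 0.731]
force: [-0.2, 0.1, -1.6]
width: 0.0437
t: 17.3
eef_pos: [0.5189, -0.2134, 0.2312]
ee_rot: [-1.922, 1.568, 2.966]
force: [-0.2, -0.0, -0.0]
width: 0.044
[{'at': [234.6, 170.8], 'conf': 0.84}, {'at': [186.2, 233.6], 'conf': 0.67}, {'at': [276.3, 250.8], 'conf': 0.62}, {'at': [373.1, 150.2], 'conf': 0.6}]
[{'at': [208.8, 264.7], 'conf': 0.91}, {'at': [260.5, 205.0], 'conf': 0.88}, {'at': [226.5, 162.2], 'conf': 0.82}, {'at': [381.5, 293.3], 'conf': 0.65}, {'at': [179.0, 194.7], 'conf': 0.59}]
[234.6, 170.8] [-0.0455469  -0.15789084  0.002     ]
[186.2, 233.6] [-0.18393947 -0.01422083  0.002     ]
[276.3, 250.8] [-0.26096459 -0.22920987  0.002     ]
[373.1, 150.2] [-0.04761954 -0.52117309  0.002     ]
```

View pics/a8.png

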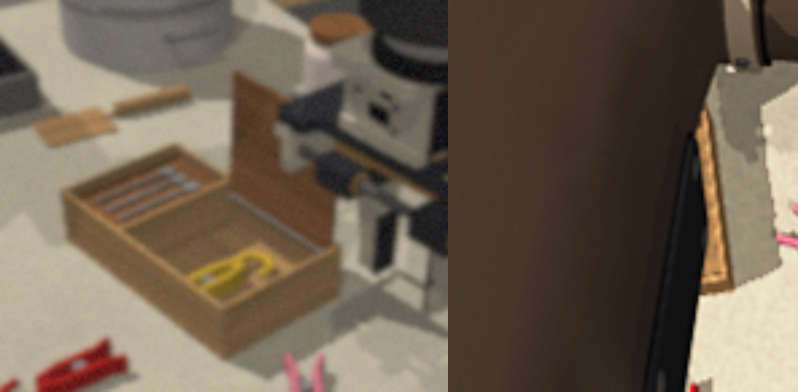

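```bash
python3 -m handwheel '{"gripper":[0,0,0,0,0,0],"travel":[[0,-0.08,0.05],[0,-0.16,0.1],[0,-0.24,0.1],[0,-0.3,0.1],[0,-0.3,0.1],[0,-0.3,0.1]],"spin":[0,0,0,0,0,0]}'
python3 - <<'E'
from fit import *
from station import arm,viewer,spotter
f=lambda c,p,z:Rz(-.1785)@(onz(c,p,z)-[.5427,.0878,.005])
print(f('side',(226.5,162.2),.006))
s=viewer.grab_frame('side')['pixels'];t=viewer.grab_frame('top')['pixels']
o=np.hstack([cv2.resize(s[60:200,150:310],(448,392)),cv2.resize(t[90:220,100:230],(350,392))])
cv2.imwrite('pics/a9.png',o)
st=arm.get_state();print(st['force'],st['qd'].round(3),st['eef_pos'])
for c in('side','top'):
  for d in spotter.tip_of(c,'clip_hook'): print(c,d,f(c,d['at'],.006).round(3))
E
```

```text
t: 18.15
eef_pos: [0.5202, -0.3618, 0.2827]
ee_rot: [-2.394, 1.57, 2.497]
force: [0.9, 0.6, 0.4]
width: 0.044
[-0.01131798  0.00480376  0.001     ]
[0.17906605 0.65293059 0.14124788] [ 0.006 -0.005 -0.001  0.003 -0.     0.003] [ 0.5203367  -0.36102946  0.28310755]
side {'at': [176.2, 193.6], 'conf': 0.8} [-0.189 -0.013  0.001]
side {'at': [381.4, 294.3], 'conf': 0.69} [-0.053 -0.528  0.001]
side {'at': [209.2, 265.4], 'conf': 0.6} [-0.264 -0.246  0.001]
side {'at': [225.1, 165.0], 'conf': 0.55} [-0.022 -0.003  0.001]
side {'at': [260.2, 203.8], 'conf': 0.53} [-0.056 -0.18   0.001]
```

View pics/a9.png

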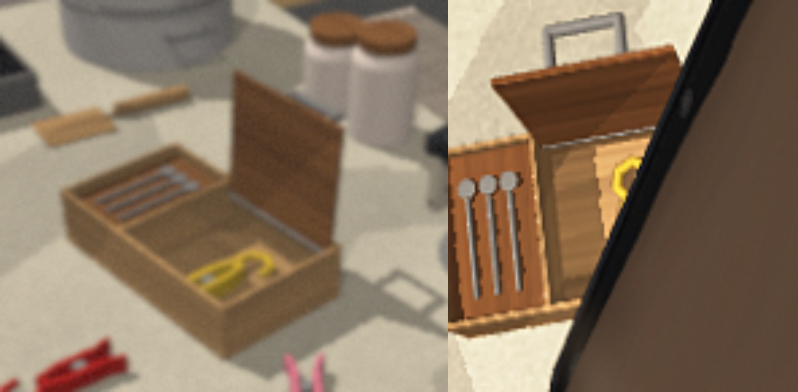

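The clip lies flat in the bay at about local (-0.02, 0), the flap stands upright, and the arm is clear.

```bash
python3 -c "
from station import arm
print(arm.job_done())"
```

```text
the job is handed in; nothing more can be done
None
```

I raised the flap by its steel bar to roughly 1.6 rad, and it stayed upright by itself after I let go. I then put the yellow clip with the hook flat on the floor of the lower tier, with its hook towards the hinge. I handed the job in at about 18 s.

**Last checks:**
- **Clip:** the side camera puts its origin at about (-0.02, 0.00) m from the bay centre, well inside the limits. An earlier reading gave (-0.011, 0.005) m, about 13 mm apart but also inside. The arm partly hid the bay from the top camera; it showed only the hook, and its network did not report the clip.
- **Flap:** both pictures show it standing upright. I judged the final angle from the gripper's path and the pictures rather than measuring it.
- **Arm:** clear of everything, at rest, with force readings under 1 N. The highest readings I saw were about 17 N, while lifting the flap.

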